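Reset the height stop of a circuit-board jig to its gauge block

TASK

On the board jig, swing the jam nut's lever counter-clockwise to free the adjuster screw, then turn the black bar knob clockwise until the foot of the screw sits down on the steel gauge block (snug, not cranked hard), and swing the lever clockwise again to lock the nut firmly, with about 14 N on the lever's upright post and never more than 19 N. Leave the screwdriver, jar, spool and circuit board around it where they are.

Things in the scene. Friction and masses are not known exactly. Their poses are not given: they have to be found in the camera images.
- jig: Aluminium board jig bolted to the bench: base plate 110 x 160 x 14 mm, two columns at its y = +-62 mm (30 x 24 mm), and a bridge on them along its y (34 mm wide, top at 96 mm). Origin on the bench under the vertical screw axis, z up. Jam nut, lever and knob all turn about this axis, above the bridge.
- post (a point): Upright round steel post, 12 mm diameter, top 158 mm over the bench, at the end of the jam nut's flat lever (top at 114 mm). This point is on its axis at 142 mm height, 85 mm from the screw axis, at the jig's -x side give or take 30 degrees. It moves on a level circle about the screw axis; clockwise from above tightens.
- nut: Steel hexagon jam nut, 42 mm across flats, with a round hub of 44 mm, 96 to 117 mm high; origin as the jig's. Moving it takes about 5 N at the post (0.45 N m friction and 0.6 N m s/rad damping) plus the clamping load; it stays where it is let go. About 0.03 rad counter-clockwise from its start it is slack. It can swing 0.65 rad that way.
- lever: The nut's lever, clamped on it; origin as the jig's. The nut seats on a collar of the screw. With the screw as at the start it seats about where it started (how tight is not known; less than wanted); as the screw goes down, the seat moves on clockwise by 0.08 rad per rad of screw. On the seat the push needed at the post rises steeply, 3 to 5 N per mm.
- washer: Keyed washer hidden inside the nut, origin as the jig's. The nut presses it on the screw's collar and so locks the screw. Clamping force = (push at the post x 0.085 m - 0.45 N m) / 0.025 m; at most 18 N of it stays when the lever is let go.
- screw: Adjuster screw with its knob; origin as the jig's, z along the screw axis. Held while the nut clamps. When free it turns with 0.05 N m friction and 0.03 N m s/rad damping. It can turn 1.0 to 2.25 rad clockwise before its foot is on the block; then the moment rises by about 0.4 N m per rad. Some 0.05 to 0.1 N m above free turning is snug, 0.2 too much.
- knob_grip (a point): Grip point of the black bar knob on top of the screw, on the screw axis, 155 mm over the bench. Bar 44 mm long (along this point's x axis), 11 mm thick (its y), 42 mm high (129 to 171 mm), on a disc of 44 mm diameter. Turning it clockwise from above lowers foot, screw and knob together by 2 mm per rad.
- spindle: Plain spindle of the screw, under the bridge, with the foot at its end; goes straight down as the knob turns clockwise. Origin: the screw axis, at bench height at the start.
- foot (a point): Centre of the underside of the screw's foot, a steel disc of 20 mm diameter under the bridge; at the start 2 to 4.5 mm above the block.
- block: Steel gauge block, 30 x 30 mm, 42 mm high, let into the jig's base under the foot and fixed. Origin at the centre of its underside.
- block_top (a point): Centre of the top face of the gauge block, 50 to 52.5 mm over the bench.
- driver_grip (a point): Screwdriver with yellow handle, 170 mm long, lying on the mat beside the jig; leave it. Point on its handle.
- flux_mid (a point): Amber jar, 48 mm diameter, 60 mm high, standing beside the jig; leave it. Point at half its height.
- board_mid (a point): Green circuit board, 100 x 70 x 5 mm with small parts on it, lying beside the jig; leave it. Point at its centre.
- spool_mid (a point): Grey solder spool, 52 mm diameter, 36 mm high, standing beside the jig; leave it. Point at half its height.
Things that resemble listed ones, but are neither listed nor needed, are in the scene too. Several things have the shape of the jig; the one meant has the colours described above.

How it is judged:
On the way, in this order (a step that is already met when the one before it is completed fails the run):
1. the jam nut is slack (no clamping force on the screw) (contact force between washer and screw below 0.5 N), for 0.2 s.
2. with the nut still slack, the foot is down on the gauge block (within 0.5 mm) (z of foot in the frame of block_top below 0.0005 m and contact force between washer and screw below 0.5 N), for 0.2 s.
3. the nut clamps the screw with more than 13 N (contact force between washer and screw above 13 N), for 0.2 s.
At the end, for the whole second after the job is handed in: The foot of the screw is down on the gauge block (gap under 0.5 mm), the jam nut clamps the screw with more than 13 N (reached with at least about 9 N of push at the post), and screwdriver, jar, board and spool are within 20 mm of where they were (z of foot in the frame of block_top below 0.0005 m and contact force between washer and screw above 13 N and distance of each of driver_grip, flux_mid, board_mid, spool_mid from where it was at the start of the episode below 0.02 m); the robot touches nothing.
It fails at once if the foot is cranked into the gauge block with more than 130 N (contact force between spindle and block above 130 N).
It fails at once if the nut is overtightened: clamping force over 55 N (about 21 N at the post) (contact force between washer and screw above 55 N).
It fails at once if a thing beside the jig is pushed away by more than 20 mm (distance of any of driver_grip, flux_mid, board_mid, spool_mid from where it was at the start of the episode above 0.02 m).
It also fails if it takes over 72 s, if anything falls off the work surface, if the arm or the gripper's body presses on something with over 40 N, if the wrist force passes 120 N, or if a joint passes its speed limit or range.

ROBOT

A 6-joint arm with a two-finger parallel gripper is mounted at the origin on the work surface. World frame = base frame: x ahead of the robot, y to its left, z up, the work surface at z = 0. Lengths are in m, angles in rad, forces in N, time in s.
With the tool pointing down it reaches from about 0.35 to 0.875 m from the base axis. Payload 4.2 kg.
Tool frame: the origin (TCP) lies at the very end of the fingers, on their centre line; the grasp point (between the pads) lies 19 mm behind it; z points along the fingers, y is the direction in which the jaws open and shut (so a half turn about z gives the same grasp; the last joint's range is limited). The gripper opens to 85 mm and grips with 20 to 120 N. Pads are 22 mm wide; open, the fingers measure 114 mm over their backs; the gripper's body (76 mm by 85 mm) begins 54 mm behind the grasp point. The pads swing forward as they close: fully open they stand 13 mm farther back than shut.
Start: joints at [1.544, 0.385, 0.008, 0, -1.194, -0.259], TCP at [0.176, 0.6, 0.203] pointing down, gripper open.
Joint ranges: [-3.14, 3.14], [-1.21, 2.06], [-1.07, 1.41], [-3.16, 2.05], [-2.99, -0.16], [-3.1, 3.1]. Speed limits (rad/s): [2.79, 2.79, 3.14, 3.14, 3.14, 3.14].

INTERFACE

Orientations are given as a 3x3 rotation matrix whose columns are the frame's x, y, z axes.
In Python, from plant import arm gives the robot as it stands.
- The arm moves only by the tool drive_tool, never from a script. Its argument "series" is a list of rows, each an object of numbers: "rx", "ry", "rz": the turn, a rotation vector about the world's x, y, z in degrees; "tx", "ty", "tz": the shift along the world's x, y, z in cm; "claw": the opening, from 0 (shut) to 1 (fully open). In form: [{"rx": .., "ry": .., "rz": .., "tx": .., "ty": .., "tz": .., "claw": ..}, ...]. A call has 1 to 5 rows; each row is the pose to reach, as a shift and turn from the pose commanded when the call began; what a row does not reach only later rows make up. A row lasts 1/8 s, in which the tool goes at most 62.5 mm and 10.7 degrees, less where a joint would pass 70% of its speed; a pose out of reach is approached as far as the arm can. A call with a gripper value outside its range is refused whole. The fingers move at their own pace and stop on an object; "newtons" is the grip in N (left out, the last holds). Time passes only in rows, so rows that repeat a pose let the fingers close. It gives the time, the measured TCP pose, the force and the opening at its end, in the units of the state.
- arm.sense(): the state, without advancing time (a new reading comes with each control period).
- arm.snapshot(name): name is "scene" or "top"; returns a dict with "image" (400x640x3 uint8, red, green, blue), "K" (3x3 intrinsics, pixels), "R" (3x3) and "t" (3): a world point X has camera coordinates R X + t. Camera axes: x right, y down, z forward; pixel columns grow to the right and rows downward; lengths in m; the calibration is good to about 2 mm. A picture is of the moment at which its call begins. There is no depth.
- arm.sign_off(): hands the job in, once; it reports no verdict.
The state is a dict: "time": time; "joint_pos": joint angles; "dq": joint speeds; "effort": joint torques, N m; "tcp_pos": TCP position; "eef_rot": TCP orientation; "contact_force": force on the tool from outside, world axes, zero at the start; "ft_torque": the same for the moment, N m; "grip_width": opening from 0.0 (shut) to 1.0 (fully open).
Only numpy, scipy, OpenCV 4.12 (cv2) and the standard library are available. Lean on these libraries where they do the work, as an engineer would, in place of code of your own. Each camera call takes 0.05 s, during which the arm holds its last target.

## Working session

There is one attempt and no reset: what is moved stays moved. The work goes in short steps, Python scripts to look and compute and a tool call to move; the robot and the scene stay as the last step left them, time stands still between calls to the robot, and variables do not carry over. Pictures are saved under pics/ and viewed, and the job is handed in when it is done.

Besides the shell and the picture viewer there is one more tool, called after ">>>" in YAML: its name, and indented under it one key for each argument. drive_tool: Moves the arm, as the interface text tells. Its arguments: {"type":"object","properties":{"series":{"type":"array","items":{"type":"object","properties":{"rx":{"type":"number"},"ry":{"type":"number"},"rz":{"type":"number"},"tx":{"type":"number"},"ty":{"type":"number"},"tz":{"type":"number"},"claw":{"type":"number"}}}},"newtons":{"type":"number"}},"required":["series"]}

```bash
ls; mkdir -p pics; python3 - <<'E'
from plant import arm
import cv2,numpy as np
for n in ("scene","top"):
    s=arm.snapshot(n); cv2.imwrite(f"pics/{n}0.png",s["image"][:,:,::-1]); np.savez(f"pics/{n}0.npz",**s)
    print(n,s["K"].round(1).tolist(),s["R"].round(4).tolist(),s["t"].round(4).tolist())
s=arm.sense(); print(s)
E
```

```text
pics
scene [[477.8, 0.0, 317.6], [0.0, 477.8, 205.0], [0.0, 0.0, 1.0]] [[-0.7577, 0.6526, -0.0027], [0.4362, 0.5033, -0.7459], [-0.4855, -0.5663, -0.666]] [0.4332, -0.1703, 1.2969]
top [[420.3, 0.0, 317.7], [0.0, 420.3, 204.7], [0.0, 0.0, 1.0]] [[0.0012, -0.9997, 0.0225], [-0.9932, -0.0038, -0.1162], [0.1162, -0.0222, -0.993]] [-0.0192, 0.6011, 1.1225]
{'time': 0.1, 'joint_pos': array([ 1.54361372e+00,  3.85481922e-01,  6.78101641e-03, -4.43196688e-04,
       -1.19400287e+00, -2.58629292e-01]), 'dq': array([ 7.41768287e-04, -2.02610392e-03,  2.54559471e-03,  1.28153815e-03,
        5.22422424e-05,  2.26264443e-03]), 'effort': array([-6.59785437e-04, -3.93316877e+01,  1.88930333e+01,  4.19796735e+00,
       -2.57431275e-03,  1.15846564e-06]), 'tcp_pos': array([0.17601395, 0.59910851, 0.2019357 ]), 'eef_rot': array([[ 9.59386985e-01, -2.82092887e-01, -4.63795990e-04],
       [-2.82093254e-01, -9.59385117e-01, -1.89550997e-03],
       [ 8.97509091e-05,  1.94936131e-03, -9.99998096e-01]]), 'contact_force': array([ 0.21096553, -0.47280589,  0.64129287]), 'ft_torque': array([ 0.01844292, -0.09620463, -0.02840794]), 'grip_width': 0.9960901082775238}
```

View pics/scene0.png

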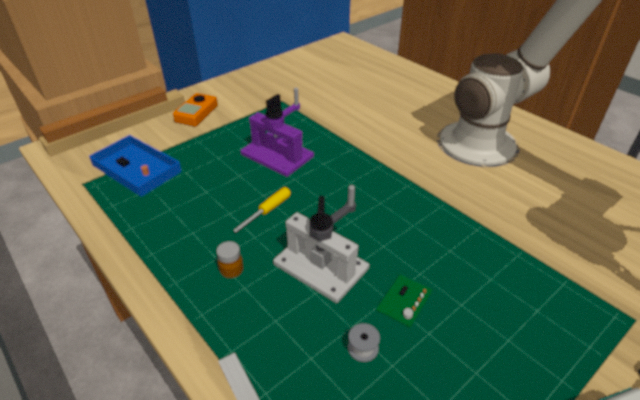

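View pics/top0.png

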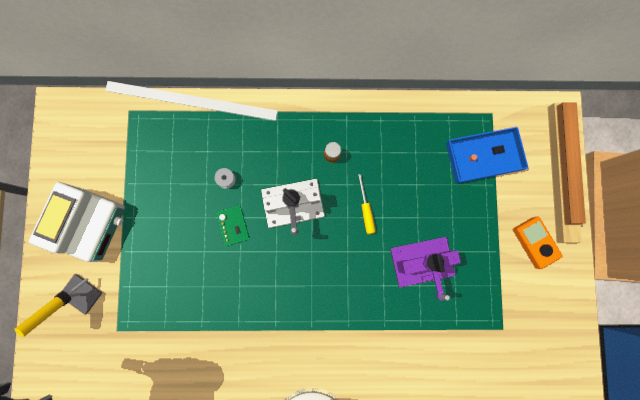

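Two things are jig-shaped. The aluminium and black one is at top (293,203) and scene (320,245). The purple one is at top (425,262) and scene (278,140). The description calls for aluminium with a black knob, so it is the first. I'll check that in an enlarged crop.

```bash
python3 - <<'E'
import cv2
a=cv2.imread("pics/top0.png")[165:240,250:340]; b=cv2.imread("pics/scene0.png")[175:305,260:380]
cv2.imwrite("pics/top0c.png",cv2.resize(a,None,fx=8,fy=8,interpolation=cv2.INTER_CUBIC))
cv2.imwrite("pics/scene0c.png",cv2.resize(b,None,fx=4.5,fy=4.5,interpolation=cv2.INTER_CUBIC))
E
```

```text
(no output)
```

View pics/top0c.png

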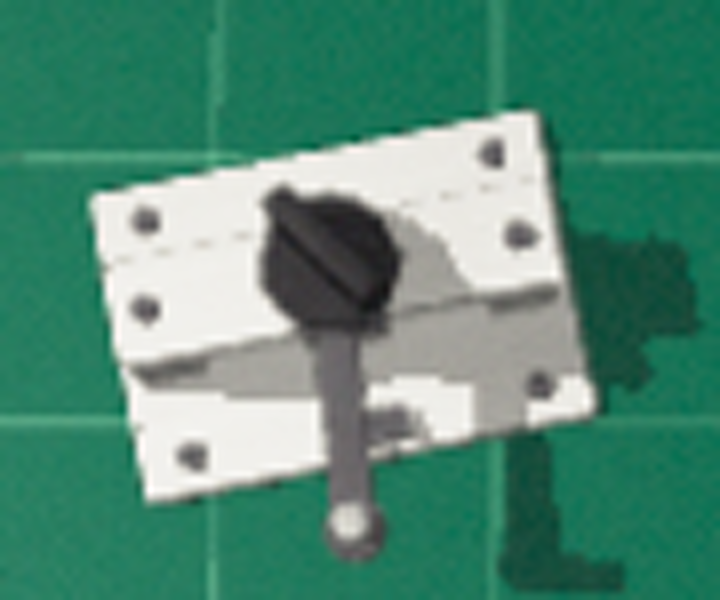

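View pics/scene0c.png

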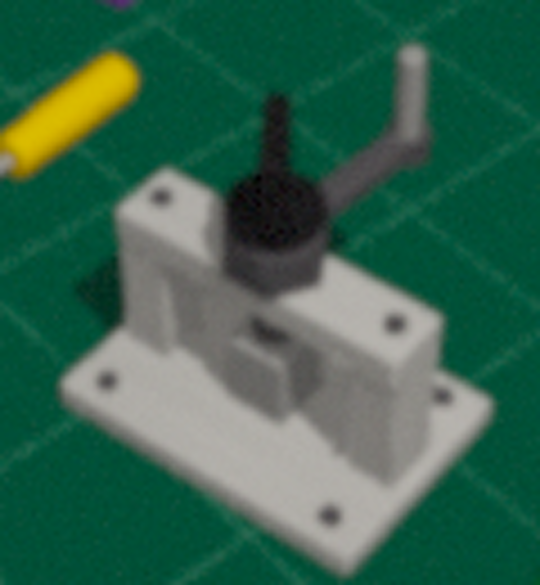

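The crops show the aluminium jig with the black bar knob. In the top crop the plate corners are at (90,197), (540,110), (598,410) and (147,500), the post top is at (350,520), and the knob bar runs from (278,195) to (370,300). Next I'll locate these in the world frame.

```bash
cat > h.py <<'E'
import numpy as np, cv2
def back(d,uv,z):
    uv=np.atleast_2d(uv).astype(float)
    r=np.c_[uv,np.ones(len(uv))]@np.linalg.inv(d["K"]).T@d["R"]
    c=-d["R"].T@d["t"]
    return c+r*((z-c[2])/r[:,2])[:,None]
def proj(d,X):
    p=(np.atleast_2d(X)@d["R"].T+d["t"])@d["K"].T
    return p[:,:2]/p[:,2:]
def cr(p,f,o): return (np.array(p,float)+.5)/f-.5+np.array(o)
E
python3 - <<'E'
from h import *
d=np.load("pics/top0.npz"); s=np.load("pics/scene0.npz")
c=back(d,cr([(90,197),(540,110),(598,410),(147,500)],8,(250,165)),.014)
print(c.round(4)); m=c.mean(0)
ye=(c[0]-c[1]+c[3]-c[2])/2; print("centre",m.round(4),"y len",np.linalg.norm(ye),"yaw",np.degrees(np.arctan2(-ye[0],ye[1])))
p=back(d,cr([(350,520)],8,(250,165)),.158)[0]; print("post",p.round(4))
k=back(d,cr([(278,195),(370,300),(330,258)],8,(250,165)),.171); print("knob bar",k.round(4), k[:2].mean(0))
print("lever dist from plate centre",np.linalg.norm((p-m)[:2]),np.degrees(np.arctan2(*(p-m)[[1,0]])))
# scene
f,o=4.5,(260,175)
ps=back(s,cr([(412,52)],f,o),.158); print("post scene",ps.round(4))
cs=back(s,cr([(60,385),(170,288-50),(495,405),(350,575)],f,o),.014); print(cs.round(4))
print("knobtop scene",back(s,cr([(277,98)],f,o),.171).round(4))
br=back(d,cr([(130,362),(560,285)],8,(250,165)),.096);print(br)
E
```

```text
[[ 0.6471  0.1416  0.014 ]
 [ 0.6789 -0.0164  0.014 ]
 [ 0.5726 -0.0368  0.014 ]
 [ 0.5407  0.1201  0.014 ]]
centre [0.6098 0.0521 0.014 ] y len 0.16064087287347711 yaw 11.43941431862967
post [0.5256 0.0444 0.158 ]
knob bar [[0.6238 0.0666 0.171 ]
 [0.5917 0.0384 0.171 ]
 [0.6045 0.0506 0.171 ]] [0.60770196 0.05250784 0.171     ]
lever dist from plate centre 0.08453533604248764 -174.76450371061674
post scene [[0.526  0.0454 0.158 ]]
[[ 0.6815 -0.0106  0.014 ]
 [ 0.5852 -0.0515  0.014 ]
 [ 0.5427  0.1251  0.014 ]
 [ 0.6536  0.151   0.014 ]]
knobtop scene [[0.5987 0.0418 0.171 ]]
[[ 0.58030449  0.11838204  0.096     ]
 [ 0.60608092 -0.02130547  0.096     ]]
```

```bash
python3 - <<'E'
from h import *
s=np.load("pics/scene0.npz")
c=-s["R"].T@s["t"]; print(c, np.degrees(np.arctan2(c[1]-.052,c[0]-.6095)))
E
```

```text
[1.03212538 0.53743991 0.73783648] 48.95707611835253
```

>>> drive_tool:
  series:
    - {"tx":4,"ty":-6,"tz":1,"rz":-8,"claw":0}
    - {"tx":8,"ty":-12,"tz":2,"rz":-16,"claw":0}
    - {"tx":11,"ty":-17,"tz":2,"rz":-24,"claw":0}
    - {"tx":14,"ty":-22,"tz":2,"rz":-32,"claw":0}
    - {"tx":17,"ty":-27,"tz":2,"rz":-40,"claw":0}
  newtons: 60

```text
schema error: expected keys rx, ry, rz, tx, ty, tz, claw
```

>>> drive_tool:
  series:
    - {"rx":0,"ry":0,"tx":4,"ty":-6,"tz":1,"rz":-8,"claw":0}
    - {"rx":0,"ry":0,"tx":8,"ty":-12,"tz":2,"rz":-16,"claw":0}
    - {"rx":0,"ry":0,"tx":11,"ty":-17,"tz":2,"rz":-24,"claw":0}
    - {"rx":0,"ry":0,"tx":14,"ty":-22,"tz":2,"rz":-32,"claw":0}
    - {"rx":0,"ry":0,"tx":17,"ty":-27,"tz":2,"rz":-40,"claw":0}
  newtons: 60

```text
time: 0.72
tcp_pos: [0.3426, 0.3344, 0.2228]
eef_rot: [[0.55, -0.835, -0.0], [-0.835, -0.55, -0.0], [0.0, 0.0, -1.0]]
contact_force: [1.4, 0.2, 1.0]
grip_width: 0.003
```

>>> drive_tool:
  series:
    - {"rx":0,"ry":0,"tx":4,"ty":-5.5,"tz":0,"rz":-8,"claw":0}
    - {"rx":0,"ry":0,"tx":8,"ty":-11,"tz":0,"rz":-16,"claw":0}
    - {"rx":0,"ry":0,"tx":12,"ty":-16.5,"tz":0,"rz":-24,"claw":0}
    - {"rx":0,"ry":0,"tx":16,"ty":-22,"tz":0,"rz":-32,"claw":0}
    - {"rx":0,"ry":0,"tx":18,"ty":-25.5,"tz":0,"rz":-34,"claw":0}

```text
time: 1.35
tcp_pos: [0.523, 0.0795, 0.2226]
eef_rot: [[-0.008, -1.0, -0.0], [-1.0, 0.008, -0.0], [0.0, 0.0, -1.0]]
contact_force: [0.7, 0.9, 0.3]
grip_width: 0.003
```

```bash
cat > st.py <<'E'
from plant import arm
import numpy as np
s=arm.sense(); np.set_printoptions(precision=4,suppress=True)
R=s["eef_rot"]
print("t",s["time"],"q",s["joint_pos"].round(3),"tcp",s["tcp_pos"],"F",s["contact_force"].round(2),"M",s["ft_torque"].round(3),"w",round(s["grip_width"],3),"xyaw",np.degrees(np.arctan2(R[1,0],R[0,0])).round(2))
E
python3 st.py
```

```text
t 1.35 q [ 0.458  0.207 -0.194 -0.    -1.17  -0.466] tcp [0.523  0.0795 0.2226] F [0.68 0.95 0.32] M [ 0.117 -0.042 -0.034] w 0.003 xyaw -90.47
```

>>> drive_tool:
  series:
    - {"rx":0,"ry":0,"rz":0,"tx":0.1,"ty":0,"tz":-4,"claw":0}
    - {"rx":0,"ry":0,"rz":0,"tx":0.2,"ty":0,"tz":-7.5,"claw":0}
    - {"rx":0,"ry":0,"rz":0,"tx":0.2,"ty":0,"tz":-9.8,"claw":0}
    - {"rx":0,"ry":0,"rz":0,"tx":0.2,"ty":0,"tz":-9.8,"claw":0}

```text
time: 1.85
tcp_pos: [0.5226, 0.0806, 0.1229]
eef_rot: [[-0.007, -1.0, -0.005], [-1.0, 0.007, -0.002], [0.002, 0.005, -1.0]]
contact_force: [0.2, -0.2, 0.3]
grip_width: -0.001
```

```bash
python3 st.py; python3 - <<'E'
from plant import arm
import cv2
s=arm.snapshot("scene")["image"][150:310,240:440,::-1]
cv2.imwrite("pics/s1.png",cv2.resize(s,None,fx=3.6,fy=3.6,interpolation=cv2.INTER_CUBIC))
E
```

```text
t 1.85 q [ 0.46   0.3   -0.338 -0.    -0.938 -0.467] tcp [0.5226 0.0806 0.1229] F [ 0.24 -0.22  0.31] M [ 0.012 -0.026  0.05 ] w -0.001 xyaw -90.4
```

View pics/s1.png

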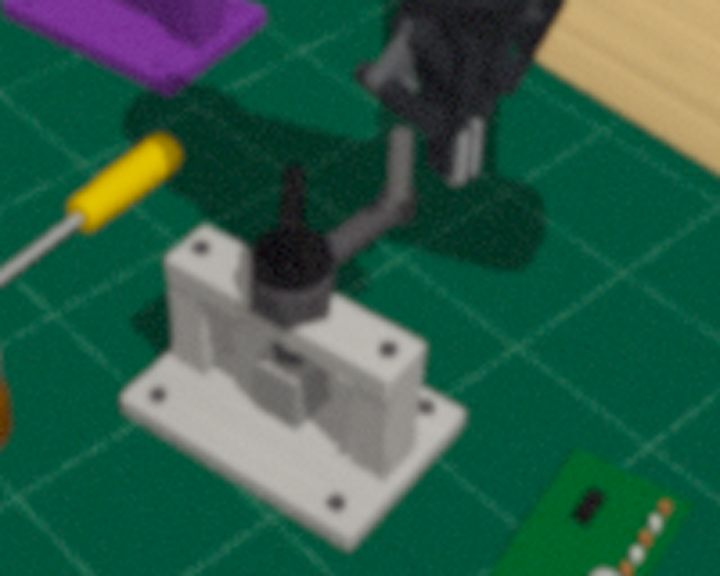

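>>> drive_tool:
  series:
    - {"rx":0,"ry":0,"rz":0,"tx":0.2,"ty":-1.2,"tz":0,"claw":0}
    - {"rx":0,"ry":0,"rz":0,"tx":0.2,"ty":-1.7,"tz":0,"claw":0}
    - {"rx":0,"ry":0,"rz":0,"tx":0.2,"ty":-2.1,"tz":0,"claw":0}
    - {"rx":0,"ry":0,"rz":0,"tx":0.2,"ty":-2.4,"tz":0,"claw":0}

```text
time: 2.4
tcp_pos: [0.5271, 0.059, 0.1258]
eef_rot: [[-0.007, -1.0, 0.003], [-1.0, 0.007, 0.004], [-0.004, -0.003, -1.0]]
contact_force: [-1.8, 7.1, 2.0]
grip_width: 0.001
```

```bash
python3 st.py
```

```text
t 2.4 q [ 0.416  0.295 -0.336 -0.003 -0.935 -0.421] tcp [0.5271 0.059  0.1258] F [-1.84  7.09  1.99] M [ 2.258  0.394 -0.013] w 0.001 xyaw -90.4
```

>>> drive_tool:
  series:
    - {"rx":0,"ry":0,"rz":0,"tx":0.0,"ty":-0.5,"tz":0,"claw":0}
    - {"rx":0,"ry":0,"rz":0,"tx":0.1,"ty":-1.0,"tz":0,"claw":0}
    - {"rx":0,"ry":0,"rz":0,"tx":0.2,"ty":-1.5,"tz":0,"claw":0}
    - {"rx":0,"ry":0,"rz":0,"tx":0.4,"ty":-2.0,"tz":0,"claw":0}
    - {"rx":0,"ry":0,"rz":0,"tx":0.4,"ty":-2.4,"tz":0,"claw":0}

```text
time: 3.02
tcp_pos: [0.5318, 0.0359, 0.1259]
eef_rot: [[-0.006, -1.0, 0.005], [-1.0, 0.006, 0.005], [-0.005, -0.005, -1.0]]
contact_force: [0.9, 9.6, 1.3]
grip_width: -0.002
```

```bash
python3 st.py
```

```text
t 3.025 q [ 0.37   0.298 -0.331 -0.003 -0.935 -0.374] tcp [0.5318 0.0359 0.1259] F [0.89 9.58 1.33] M [ 2.815 -0.083  0.031] w -0.002 xyaw -90.35
```

>>> drive_tool:
  series:
    - {"rx":0,"ry":0,"rz":0,"tx":-0.5,"ty":2.0,"tz":0,"claw":0}
    - {"rx":0,"ry":0,"rz":10,"tx":-2,"ty":3.5,"tz":5,"claw":0.5}
    - {"rx":0,"ry":0,"rz":20,"tx":-7,"ty":3.5,"tz":10,"claw":1}
    - {"rx":0,"ry":0,"rz":30,"tx":-11,"ty":3.5,"tz":10,"claw":1}
    - {"rx":0,"ry":0,"rz":40,"tx":-13,"ty":3.5,"tz":10,"claw":1}

```text
time: 3.65
tcp_pos: [0.3985, 0.0681, 0.2264]
eef_rot: [[0.643, -0.766, 0.003], [-0.766, -0.643, 0.002], [0.0, -0.003, -1.0]]
contact_force: [-0.2, -1.1, -0.2]
grip_width: 0.843
```

```bash
python3 st.py; python3 - <<'E'
from plant import arm
import cv2,numpy as np
s=arm.snapshot("top");np.savez("pics/top2.npz",**s); cv2.imwrite("pics/top2.png",cv2.resize(s["image"][165:240,250:340,::-1],None,fx=8,fy=8,interpolation=cv2.INTER_CUBIC))
E
```

```text
t 3.65 q [ 0.575 -0.026 -0.448 -0.    -1.145  0.123] tcp [0.3985 0.0681 0.2264] F [-0.21 -1.09 -0.15] M [ 0.047 -0.032  0.071] w 0.843 xyaw -50.01
```

View pics/top2.png

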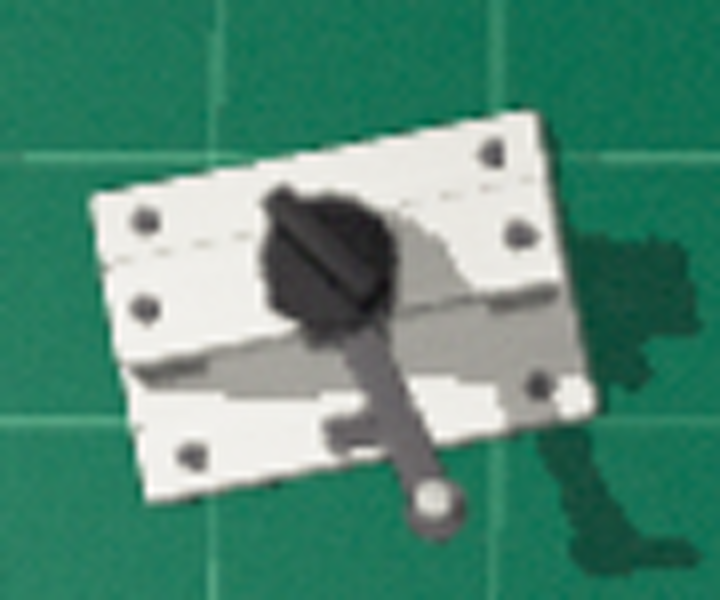

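The lever has swung counter-clockwise, with the post top now at crop (433,497). I'll enlarge the knob with more contrast to read the bar's direction.

```bash
python3 - <<'E'
from h import *
d=dict(np.load("pics/top2.npz")); im=d["image"][185:210,280:303,::-1]
im=np.clip((im.astype(float)-20)*3.2,0,255).astype(np.uint8)
cv2.imwrite("pics/k2.png",cv2.resize(im,None,fx=24,fy=24,interpolation=cv2.INTER_CUBIC))
p=back(d,cr([(433,497)],8,(250,165)),.158)[0]; v=p[:2]-[.6095,.052]; print(p,np.linalg.norm(v),np.degrees(np.arctan2(v[1],v[0]))%360)
E
```

```text
[0.53269732 0.01912497 0.158     ] 0.08354291790824489 203.17311917634999
```

View pics/k2.png

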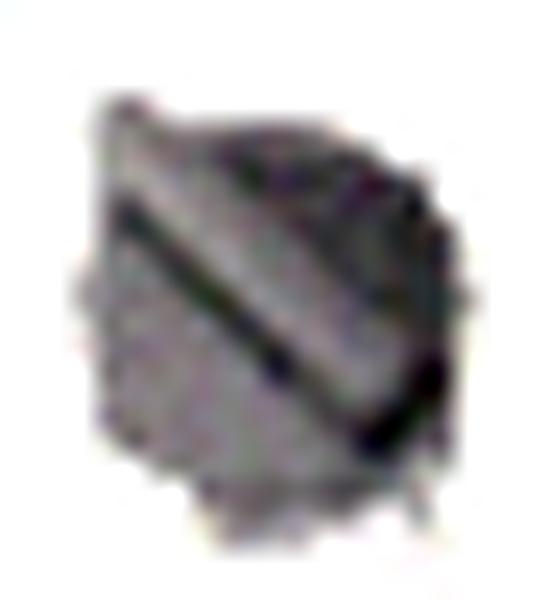

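```bash
python3 - <<'E'
from h import *
d=dict(np.load("pics/top2.npz"))
q=back(d,cr([(125,150),(397,388)],24,(280,185)),.171); print(q,q.mean(0),np.degrees(np.arctan2(*(q[0]-q[1])[[1,0]])),np.linalg.norm(q[0]-q[1]))
E
```

```text
[[0.61924339 0.06555709 0.171     ]
 [0.59501971 0.03781638 0.171     ]] [0.60713155 0.05168673 0.171     ] 48.87195604797526 0.036828437198660295
```

>>> drive_tool:
  series:
    - {"rx":0,"ry":0,"rz":10,"tx":1,"ty":0,"tz":0.5,"claw":1}
    - {"rx":0,"ry":0,"rz":20,"tx":2,"ty":0,"tz":0.5,"claw":1}
    - {"rx":0,"ry":0,"rz":30,"tx":4,"ty":-0.5,"tz":0.5,"claw":1}
    - {"rx":0,"ry":0,"rz":40,"tx":7,"ty":-1,"tz":0.5,"claw":1}
    - {"rx":0,"ry":0,"rz":50,"tx":11,"ty":-1.5,"tz":0.5,"claw":1}

```text
time: 4.32
tcp_pos: [0.5112, 0.0529, 0.2304]
eef_rot: [[1.0, -0.002, 0.001], [-0.002, -1.0, 0.0], [0.001, -0.0, -1.0]]
contact_force: [-0.3, -0.0, 0.5]
grip_width: 0.998
```

>>> drive_tool:
  series:
    - {"rx":0,"ry":0,"rz":10,"tx":3,"ty":0,"tz":0,"claw":1}
    - {"rx":0,"ry":0,"rz":20,"tx":6,"ty":0,"tz":0,"claw":0.8}
    - {"rx":0,"ry":0,"rz":30,"tx":9,"ty":0,"tz":0,"claw":0.7}
    - {"rx":0,"ry":0,"rz":40,"tx":9.7,"ty":-0.1,"tz":0,"claw":0.6}
    - {"rx":0,"ry":0,"rz":48,"tx":9.7,"ty":-0.1,"tz":0,"claw":0.6}

```text
time: 4.95
tcp_pos: [0.608, 0.0518, 0.2292]
eef_rot: [[0.672, 0.74, -0.001], [0.74, -0.672, -0.0], [-0.001, -0.0, -1.0]]
contact_force: [-1.0, 0.1, -1.2]
grip_width: 0.6
```

>>> drive_tool:
  series:
    - {"rx":0,"ry":0,"rz":0,"tx":0,"ty":0,"tz":-3,"claw":0.6}
    - {"rx":0,"ry":0,"rz":0,"tx":0,"ty":0,"tz":-3,"claw":0.6}

```text
time: 5.2
tcp_pos: [0.6058, 0.0517, 0.1975]
eef_rot: [[0.675, 0.738, -0.006], [0.738, -0.675, -0.001], [-0.005, -0.003, -1.0]]
contact_force: [0.6, 0.0, 0.2]
grip_width: 0.602
```

```bash
python3 st.py; python3 - <<'E'
from plant import arm
import cv2,numpy as np
s=arm.snapshot("scene"); cv2.imwrite("pics/s3.png",cv2.resize(s["image"][130:310,240:440,::-1],None,fx=3.3,fy=3.3,interpolation=cv2.INTER_CUBIC))
E
```

```text
t 5.2 q [ 0.351  0.363 -0.04  -0.001 -1.174  2.05 ] tcp [0.6058 0.0517 0.1975] F [0.62 0.04 0.21] M [-0.009 -0.001 -0.054] w 0.602 xyaw 47.53
```

View pics/s3.png

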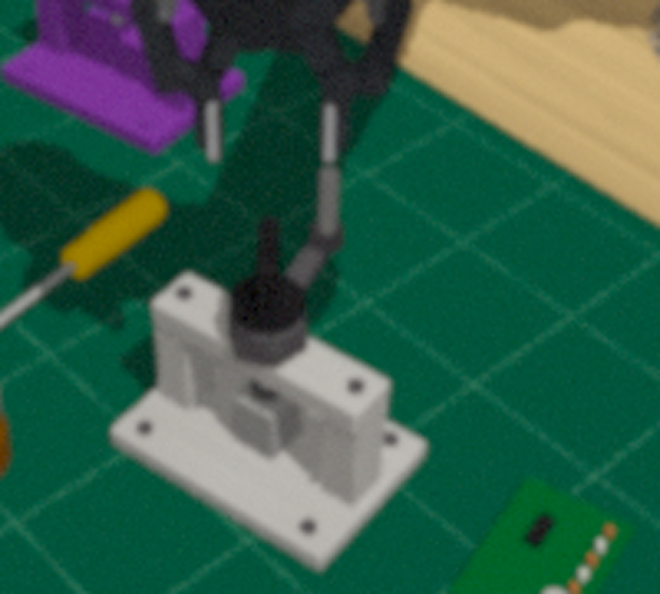

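>>> drive_tool:
  series:
    - {"rx":0,"ry":0,"rz":0,"tx":0,"ty":0,"tz":-3,"claw":0.6}
    - {"rx":0,"ry":0,"rz":0,"tx":0,"ty":0,"tz":-5.5,"claw":0.6}
    - {"rx":0,"ry":0,"rz":0,"tx":0,"ty":0,"tz":-6.1,"claw":0.4}
    - {"rx":0,"ry":0,"rz":0,"tx":0,"ty":0,"tz":-6.1,"claw":0.25}

```text
time: 5.75
tcp_pos: [0.608, 0.0524, 0.14]
eef_rot: [[0.674, 0.739, 0.002], [0.739, -0.674, -0.0], [0.001, 0.001, -1.0]]
contact_force: [0.6, 0.4, 0.5]
grip_width: 0.252
```

```bash
python3 st.py
```

```text
t 5.75 q [ 0.351  0.408 -0.121  0.001 -1.04   2.05 ] tcp [0.608  0.0524 0.14  ] F [0.64 0.35 0.5 ] M [-0.041  0.016  0.075] w 0.252 xyaw 47.63
```

>>> drive_tool:
  series:
    - {"rx":0,"ry":0,"rz":0,"tx":0,"ty":0,"tz":-0.2,"claw":0.1}
    - {"rx":0,"ry":0,"rz":0,"tx":0,"ty":0,"tz":-0.2,"claw":0.0}
    - {"rx":0,"ry":0,"rz":0,"tx":0,"ty":0,"tz":-0.2,"claw":0.0}
    - {"rx":0,"ry":0,"rz":0,"tx":0,"ty":0,"tz":-0.2,"claw":0.0}
  newtons: 30

```text
time: 6.25
tcp_pos: [0.6088, 0.0524, 0.1396]
eef_rot: [[0.674, 0.739, 0.005], [0.739, -0.674, 0.0], [0.004, 0.003, -1.0]]
contact_force: [-0.8, -0.5, 6.0]
grip_width: 0.108
```

```bash
cat > av.py <<'E'
from plant import arm
import numpy as np
np.set_printoptions(precision=3,suppress=True)
L=[]
for i in range(6):
    arm.snapshot("top"); s=arm.sense(); L.append(np.r_[s["contact_force"],s["ft_torque"]])
L=np.array(L); print("avg",L.mean(0),"sd",L.std(0))
exec(open("st.py").read())
E
python3 st.py; python3 av.py
```

```text
t 6.25 q [ 0.351  0.408 -0.123  0.002 -1.035  2.05 ] tcp [0.6088 0.0524 0.1396] F [-0.84 -0.52  5.97] M [-0.19   0.031 -0.085] w 0.108 xyaw 47.65
avg [-0.084 -0.431  6.116 -0.186  0.076 -0.08 ] sd [0.541 0.233 0.297 0.012 0.024 0.027]
t 6.55 q [ 0.351  0.408 -0.123  0.002 -1.035  2.05 ] tcp [0.6088 0.0524 0.1396] F [-0.52 -0.17  5.8 ] M [-0.18   0.114 -0.123] w 0.11 xyaw 47.65
```

>>> drive_tool:
  series:
    - {"rx":0,"ry":0,"rz":-8,"tx":0,"ty":0,"tz":0.03,"claw":0}
    - {"rx":0,"ry":0,"rz":-16,"tx":0,"ty":0,"tz":0.03,"claw":0.0}
    - {"rx":0,"ry":0,"rz":-24,"tx":0,"ty":0,"tz":0.0,"claw":0.0}
    - {"rx":0,"ry":0,"rz":-32,"tx":0,"ty":0,"tz":0,"claw":0.0}
    - {"rx":0,"ry":0,"rz":-40,"tx":0,"ty":0,"tz":0,"claw":0.0}

```text
time: 7.18
tcp_pos: [0.608, 0.0534, 0.1384]
eef_rot: [[0.992, 0.129, 0.003], [0.129, -0.992, 0.002], [0.003, -0.001, -1.0]]
contact_force: [-0.9, 3.0, 2.2]
grip_width: 0.109
```

```bash
python3 st.py; python3 av.py
```

```text
t 7.175 q [ 0.352  0.409 -0.124 -0.001 -1.034  1.348] tcp [0.608  0.0534 0.1384] F [-0.93  2.97  2.25] M [0.829 0.167 0.129] w 0.109 xyaw 7.4
avg [-0.886  3.482  4.709  0.965  0.258 -0.027] sd [0.384 0.59  1.221 0.14  0.046 0.044]
t 7.475 q [ 0.352  0.409 -0.124 -0.    -1.034  1.354] tcp [0.608  0.0532 0.1382] F [-1.29  3.91  6.28] M [ 1.168  0.291 -0.061] w 0.108 xyaw 7.76
```

>>> drive_tool:
  series:
    - {"rx":0,"ry":0,"rz":-5,"tx":0,"ty":0.05,"tz":0.0,"claw":0}
    - {"rx":0,"ry":0,"rz":-10,"tx":0,"ty":0.1,"tz":-0.02,"claw":0.0}
    - {"rx":0,"ry":0,"rz":-15,"tx":0,"ty":0.1,"tz":-0.04,"claw":0.0}
    - {"rx":0,"ry":0,"rz":-20,"tx":0,"ty":0.1,"tz":-0.05,"claw":0.0}

```text
time: 7.98
tcp_pos: [0.608, 0.0541, 0.1376]
eef_rot: [[0.977, -0.214, 0.003], [-0.214, -0.977, 0.001], [0.002, -0.002, -1.0]]
contact_force: [-1.2, 4.0, 4.8]
grip_width: 0.109
```

```bash
python3 st.py
```

```text
t 7.975 q [ 0.354  0.41  -0.124 -0.    -1.033  1.001] tcp [0.608  0.0541 0.1376] F [-1.16  4.01  4.76] M [1.139 0.263 0.082] w 0.109 xyaw -12.38
```

>>> drive_tool:
  series:
    - {"rx":0,"ry":0,"rz":-4,"tx":0,"ty":0,"tz":-0.01,"claw":0}
    - {"rx":0,"ry":0,"rz":-8,"tx":0,"ty":0,"tz":-0.03,"claw":0}

```text
time: 8.22
tcp_pos: [0.6082, 0.0544, 0.1373]
eef_rot: [[0.938, -0.348, 0.003], [-0.348, -0.938, 0.002], [0.002, -0.002, -1.0]]
contact_force: [-0.6, 4.2, 5.4]
grip_width: 0.118
```

```bash
python3 st.py
```

```text
t 8.225 q [ 0.354  0.411 -0.125 -0.    -1.032  0.862] tcp [0.6082 0.0544 0.1373] F [-0.57  4.2   5.4 ] M [1.336 0.218 0.07 ] w 0.118 xyaw -20.35
```

>>> drive_tool:
  series:
    - {"rx":0,"ry":0,"rz":-4,"tx":0,"ty":0.07,"tz":-0.02,"claw":0}
    - {"rx":0,"ry":0,"rz":-8,"tx":0,"ty":0.13,"tz":-0.04,"claw":0}

```text
time: 8.48
tcp_pos: [0.6082, 0.0552, 0.137]
eef_rot: [[0.88, -0.475, 0.003], [-0.475, -0.88, 0.001], [0.002, -0.002, -1.0]]
contact_force: [-0.6, 2.8, 6.1]
grip_width: 0.113
```

```bash
python3 st.py
```

```text
t 8.475 q [ 0.356  0.411 -0.125  0.    -1.032  0.72 ] tcp [0.6082 0.0552 0.137 ] F [-0.57  2.85  6.07] M [0.739 0.098 0.023] w 0.113 xyaw -28.35
```

>>> drive_tool:
  series:
    - {"rx":0,"ry":0,"rz":-4,"tx":0,"ty":0,"tz":-0.02,"claw":0}
    - {"rx":0,"ry":0,"rz":-8,"tx":0,"ty":0,"tz":-0.03,"claw":0}

```text
time: 8.72
tcp_pos: [0.6084, 0.0553, 0.1367]
eef_rot: [[0.805, -0.593, 0.004], [-0.593, -0.805, 0.001], [0.002, -0.003, -1.0]]
contact_force: [0.4, 3.1, 5.1]
grip_width: 0.11
```

```bash
python3 st.py
```

```text
t 8.725 q [ 0.356  0.411 -0.125  0.    -1.031  0.581] tcp [0.6084 0.0553 0.1367] F [0.38 3.08 5.07] M [ 1.03  -0.031  0.075] w 0.11 xyaw -36.35
```

>>> drive_tool:
  series:
    - {"rx":0,"ry":0,"rz":-4,"tx":0,"ty":0.05,"tz":-0.01,"claw":0}
    - {"rx":0,"ry":0,"rz":-8,"tx":0,"ty":0.1,"tz":-0.02,"claw":0}

```text
time: 8.98
tcp_pos: [0.6085, 0.056, 0.1366]
eef_rot: [[0.715, -0.699, 0.004], [-0.699, -0.715, 0.0], [0.002, -0.003, -1.0]]
contact_force: [0.5, 1.3, 5.2]
grip_width: 0.116
```

```bash
python3 st.py
```

```text
t 8.975 q [ 0.357  0.412 -0.125  0.001 -1.03   0.439] tcp [0.6085 0.056  0.1366] F [0.51 1.29 5.18] M [ 0.472 -0.139  0.139] w 0.116 xyaw -44.34
```

>>> drive_tool:
  series:
    - {"rx":0,"ry":0,"rz":-4,"tx":0,"ty":0,"tz":-0.01,"claw":0}
    - {"rx":0,"ry":0,"rz":-8,"tx":0,"ty":0,"tz":-0.03,"claw":0}

```text
time: 9.22
tcp_pos: [0.6089, 0.0561, 0.1365]
eef_rot: [[0.611, -0.792, 0.005], [-0.792, -0.611, 0.001], [0.002, -0.004, -1.0]]
contact_force: [0.1, 2.3, 5.3]
grip_width: 0.109
```

```bash
python3 st.py
```

```text
t 9.225 q [ 0.357  0.412 -0.125  0.001 -1.029  0.3  ] tcp [0.6089 0.0561 0.1365] F [0.08 2.34 5.34] M [ 0.698 -0.196  0.102] w 0.109 xyaw -52.33
```

```bash
python3 av.py
```

```text
avg [ 0.373  2.749  5.482  0.743 -0.17   0.048] sd [0.323 0.464 0.429 0.022 0.026 0.031]
t 9.525 q [ 0.357  0.412 -0.125  0.001 -1.029  0.302] tcp [0.6089 0.0561 0.1365] F [0.71 2.24 5.52] M [ 0.745 -0.182  0.066] w 0.106 xyaw -52.22
```

>>> drive_tool:
  series:
    - {"rx":0,"ry":0,"rz":-4,"tx":0,"ty":0,"tz":-0.01,"claw":0}
    - {"rx":0,"ry":0,"rz":-8,"tx":0,"ty":0.0,"tz":-0.03,"claw":0}

```text
time: 9.78
tcp_pos: [0.6092, 0.0563, 0.1364]
eef_rot: [[0.495, -0.869, 0.005], [-0.869, -0.495, 0.001], [0.002, -0.005, -1.0]]
contact_force: [0.5, 3.0, 6.3]
grip_width: 0.109
```

```bash
python3 st.py; python3 av.py
```

```text
t 9.775 q [ 0.357  0.412 -0.125  0.001 -1.028  0.161] tcp [0.6092 0.0563 0.1364] F [0.52 2.95 6.33] M [ 0.843 -0.19   0.129] w 0.109 xyaw -60.32
avg [ 1.1    3.056  6.037  0.822 -0.211  0.103] sd [0.223 0.454 0.36  0.022 0.013 0.023]
t 10.075 q [ 0.357  0.412 -0.125  0.001 -1.028  0.163] tcp [0.6092 0.0563 0.1364] F [1.32 2.58 6.39] M [ 0.814 -0.211  0.112] w 0.108 xyaw -60.2
```

>>> drive_tool:
  series:
    - {"rx":0,"ry":0,"rz":-2,"tx":0,"ty":0,"tz":-0.01,"claw":0}
    - {"rx":0,"ry":0,"rz":-4,"tx":0,"ty":0.0,"tz":-0.01,"claw":0}

```text
time: 10.32
tcp_pos: [0.6093, 0.0564, 0.1365]
eef_rot: [[0.435, -0.901, 0.006], [-0.901, -0.435, 0.001], [0.002, -0.006, -1.0]]
contact_force: [0.3, 2.5, 6.2]
grip_width: 0.111
```

```bash
python3 st.py; python3 av.py;  python3 - <<'E'
from plant import arm
import cv2,numpy as np
s=arm.snapshot("scene"); np.savez("pics/s4.npz",**s)
a=np.load("pics/scene0.npz")["image"]
f=lambda i:cv2.resize(i[215:275,295:345,::-1],None,fx=7.5,fy=7.5,interpolation=cv2.INTER_CUBIC)
cv2.imwrite("pics/s4.png",np.hstack([f(a),f(s["image"])]))
E
```

```text
t 10.325 q [ 0.357  0.412 -0.125  0.001 -1.028  0.092] tcp [0.6093 0.0564 0.1365] F [0.28 2.51 6.16] M [ 0.852 -0.278  0.202] w 0.111 xyaw -64.24
avg [ 1.182  2.797  5.954  0.867 -0.258  0.14 ] sd [0.355 0.384 0.613 0.015 0.022 0.012]
t 10.625 q [ 0.357  0.412 -0.125  0.001 -1.028  0.093] tcp [0.6093 0.0564 0.1364] F [0.58 2.54 6.09] M [ 0.872 -0.241  0.151] w 0.111 xyaw -64.18
```

View pics/s4.png

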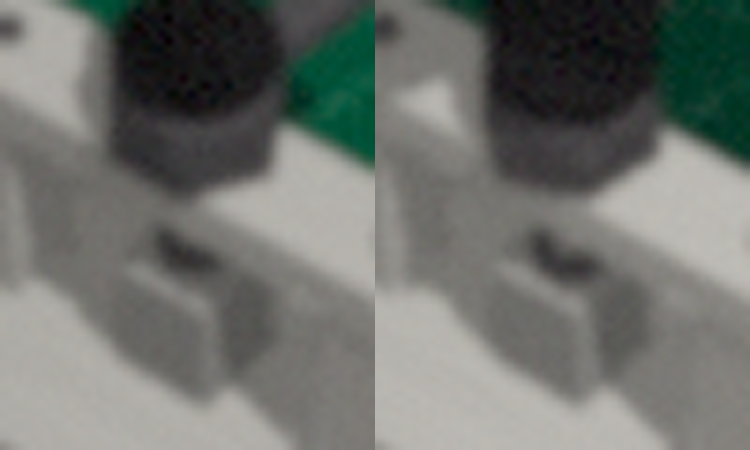

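Left is the start and right is now: the dark foot (crop (180,245) then (565,260)) has come down towards the block top. The static knob moment rose 0.048 → 0.103 → 0.140 N m over the last 12°, which is about 0.4–0.5 N m/rad, so the foot is on the block and snug. Releasing the knob.

>>> drive_tool:
  series:
    - {"rx":0,"ry":0,"rz":0,"tx":0,"ty":0,"tz":0.1,"claw":0.3}
    - {"rx":0,"ry":0,"rz":0,"tx":0,"ty":0,"tz":0.2,"claw":0.5}
    - {"rx":0,"ry":0,"rz":0,"tx":0,"ty":0,"tz":1,"claw":0.5}
    - {"rx":0,"ry":0,"rz":0,"tx":0,"ty":0,"tz":4.5,"claw":0.5}
    - {"rx":0,"ry":0,"rz":0,"tx":0,"ty":0,"tz":8,"claw":0.5}

```text
time: 11.3
tcp_pos: [0.6068, 0.0553, 0.2153]
eef_rot: [[0.433, -0.902, -0.001], [-0.902, -0.433, -0.001], [0.0, 0.001, -1.0]]
contact_force: [0.5, 0.3, -0.1]
grip_width: 0.497
```

```bash
python3 st.py
```

```text
t 11.3 q [ 0.356  0.351 -0.012  0.    -1.209  0.091] tcp [0.6068 0.0553 0.2153] F [ 0.47  0.31 -0.07] M [ 0.011 -0.02   0.006] w 0.497 xyaw -64.36
```

>>> drive_tool:
  series:
    - {"rx":0,"ry":0,"rz":-8,"tx":-2.5,"ty":-2.5,"tz":0.5,"claw":0.3}
    - {"rx":0,"ry":0,"rz":-16,"tx":-5,"ty":-5,"tz":0.5,"claw":0}
    - {"rx":0,"ry":0,"rz":-24,"tx":-7.5,"ty":-7.3,"tz":0.5,"claw":0}
    - {"rx":0,"ry":0,"rz":-26,"tx":-7.5,"ty":-7.3,"tz":0.5,"claw":0}

```text
time: 11.8
tcp_pos: [0.5306, -0.0187, 0.2204]
eef_rot: [[-0.009, -1.0, 0.0], [-1.0, 0.009, 0.0], [-0.0, -0.0, -1.0]]
contact_force: [0.6, -0.6, 0.9]
grip_width: -0.001
```

```bash
python3 st.py; python3 - <<'E'
from plant import arm
import cv2,numpy as np
s=arm.snapshot("scene"); np.savez("pics/s5.npz",**s)
cv2.imwrite("pics/s5.png",cv2.resize(s["image"][130:310,240:440,::-1],None,fx=3.3,fy=3.3,interpolation=cv2.INTER_CUBIC))
E
```

```text
t 11.8 q [ 0.27   0.212 -0.194  0.    -1.165 -0.28 ] tcp [ 0.5306 -0.0187  0.2204] F [ 0.55 -0.57  0.87] M [ 0.012 -0.013 -0.039] w -0.001 xyaw -90.54
```

View pics/s5.png

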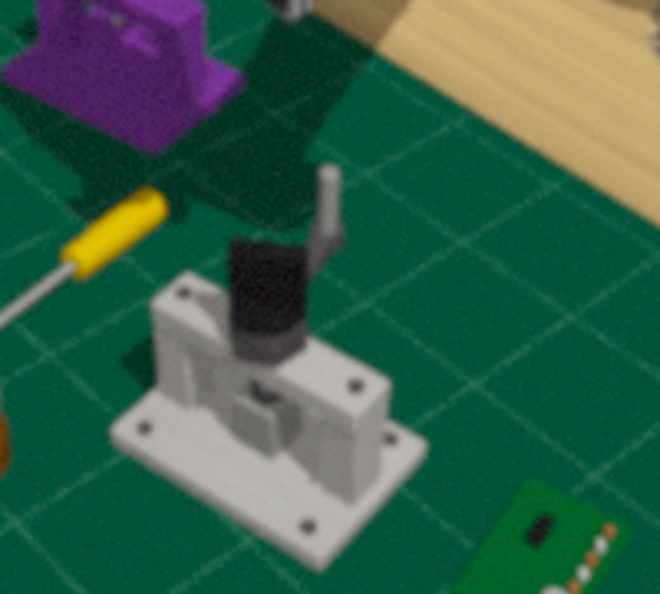

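>>> drive_tool:
  series:
    - {"rx":0,"ry":0,"rz":0,"tx":0,"ty":0,"tz":-4,"claw":0}
    - {"rx":0,"ry":0,"rz":0,"tx":0,"ty":0,"tz":-8,"claw":0}
    - {"rx":0,"ry":0,"rz":0,"tx":0,"ty":0,"tz":-9.6,"claw":0}
    - {"rx":0,"ry":0,"rz":0,"tx":0,"ty":0.5,"tz":-9.6,"claw":0}
    - {"rx":0,"ry":0,"rz":0,"tx":0,"ty":1,"tz":-9.6,"claw":0}

```text
time: 12.48
tcp_pos: [0.5333, -0.0066, 0.1244]
eef_rot: [[-0.005, -1.0, 0.002], [-1.0, 0.005, 0.0], [-0.0, -0.002, -1.0]]
contact_force: [1.3, -0.0, 0.1]
grip_width: 0.002
```

```bash
python3 st.py
```

```text
t 12.475 q [ 0.292  0.302 -0.331  0.001 -0.936 -0.298] tcp [ 0.5333 -0.0066  0.1244] F [ 1.28 -0.01  0.13] M [ 0.048 -0.027 -0.026] w 0.002 xyaw -90.31
```

>>> drive_tool:
  series:
    - {"rx":0,"ry":0,"rz":0,"tx":0,"ty":0.4,"tz":0,"claw":0}
    - {"rx":0,"ry":0,"rz":0,"tx":-0.1,"ty":0.8,"tz":0,"claw":0}
    - {"rx":0,"ry":0,"rz":0,"tx":-0.2,"ty":1.2,"tz":0,"claw":0}
    - {"rx":0,"ry":0,"rz":0,"tx":-0.2,"ty":1.6,"tz":0,"claw":0}
    - {"rx":0,"ry":0,"rz":0,"tx":-0.3,"ty":2.0,"tz":0,"claw":0}

```text
time: 13.1
tcp_pos: [0.5278, 0.0106, 0.1239]
eef_rot: [[-0.007, -1.0, -0.003], [-1.0, 0.007, -0.004], [0.004, 0.003, -1.0]]
contact_force: [-1.2, -8.6, 2.0]
grip_width: 0.004
```

```bash
python3 st.py
```

```text
t 13.1 q [ 0.329  0.297 -0.341  0.003 -0.937 -0.338] tcp [0.5278 0.0106 0.1239] F [-1.21 -8.62  2.01] M [-2.375  0.413  0.011] w 0.004 xyaw -90.38
```

>>> drive_tool:
  series:
    - {"rx":0,"ry":0,"rz":0,"tx":-0.05,"ty":0.3,"tz":0,"claw":0}
    - {"rx":0,"ry":0,"rz":0,"tx":-0.1,"ty":0.6,"tz":0,"claw":0}
    - {"rx":0,"ry":0,"rz":0,"tx":-0.15,"ty":0.9,"tz":0,"claw":0}
    - {"rx":0,"ry":0,"rz":0,"tx":-0.2,"ty":1.2,"tz":0,"claw":0}

```text
time: 13.6
tcp_pos: [0.5245, 0.0221, 0.1236]
eef_rot: [[-0.007, -1.0, -0.006], [-1.0, 0.007, -0.004], [0.004, 0.006, -1.0]]
contact_force: [-3.1, -7.7, 2.9]
grip_width: 0.0
```

```bash
python3 st.py
```

```text
t 13.6 q [ 0.353  0.294 -0.346  0.003 -0.938 -0.361] tcp [0.5245 0.0221 0.1236] F [-3.12 -7.72  2.89] M [-2.187  1.047 -0.01 ] w 0.0 xyaw -90.4
```

>>> drive_tool:
  series:
    - {"rx":0,"ry":0,"rz":0,"tx":0,"ty":0.2,"tz":0,"claw":0}
    - {"rx":0,"ry":0,"rz":0,"tx":0,"ty":0.4,"tz":0,"claw":0}

```text
time: 13.85
tcp_pos: [0.5242, 0.0263, 0.1233]
eef_rot: [[-0.007, -1.0, -0.006], [-1.0, 0.007, -0.004], [0.004, 0.006, -1.0]]
contact_force: [-4.6, -6.6, 3.2]
grip_width: 0.0
```

```bash
python3 st.py
```

```text
t 13.85 q [ 0.36   0.294 -0.346  0.002 -0.938 -0.369] tcp [0.5242 0.0263 0.1233] F [-4.56 -6.64  3.23] M [-1.92   1.16   0.045] w 0.0 xyaw -90.4
```

>>> drive_tool:
  series:
    - {"rx":0,"ry":0,"rz":0,"tx":0,"ty":0.15,"tz":0,"claw":0}
    - {"rx":0,"ry":0,"rz":0,"tx":0,"ty":0.3,"tz":0,"claw":0}

```text
time: 14.1
tcp_pos: [0.524, 0.0294, 0.1232]
eef_rot: [[-0.007, -1.0, -0.007], [-1.0, 0.007, -0.004], [0.004, 0.007, -1.0]]
contact_force: [-5.1, -6.0, 2.9]
grip_width: 0.002
```

```bash
python3 st.py
```

```text
t 14.1 q [ 0.366  0.295 -0.346  0.002 -0.938 -0.374] tcp [0.524  0.0294 0.1232] F [-5.07 -5.95  2.86] M [-1.866  1.249  0.036] w 0.002 xyaw -90.41
```

>>> drive_tool:
  series:
    - {"rx":0,"ry":0,"rz":0,"tx":-0.1,"ty":0.15,"tz":0,"claw":0}
    - {"rx":0,"ry":0,"rz":0,"tx":-0.15,"ty":0.3,"tz":0,"claw":0}

```text
time: 14.35
tcp_pos: [0.5236, 0.0328, 0.1232]
eef_rot: [[-0.007, -1.0, -0.005], [-1.0, 0.007, -0.003], [0.003, 0.004, -1.0]]
contact_force: [-1.0, -5.3, 0.1]
grip_width: 0.004
```

```bash
python3 st.py
```

```text
t 14.35 q [ 0.373  0.293 -0.348  0.002 -0.935 -0.381] tcp [0.5236 0.0328 0.1232] F [-0.97 -5.35  0.14] M [-1.747  0.367 -0.014] w 0.004 xyaw -90.4
```

>>> drive_tool:
  series:
    - {"rx":0,"ry":0,"rz":0,"tx":0,"ty":0.15,"tz":0,"claw":0}
    - {"rx":0,"ry":0,"rz":0,"tx":0,"ty":0.3,"tz":0,"claw":0}

```text
time: 14.6
tcp_pos: [0.5233, 0.0358, 0.1232]
eef_rot: [[-0.007, -1.0, -0.005], [-1.0, 0.007, -0.003], [0.003, 0.005, -1.0]]
contact_force: [-1.9, -5.8, 1.1]
grip_width: -0.004
```

```bash
python3 st.py
```

```text
t 14.6 q [ 0.379  0.293 -0.348  0.001 -0.936 -0.386] tcp [0.5233 0.0358 0.1232] F [-1.86 -5.84  1.08] M [-1.699  0.684 -0.043] w -0.004 xyaw -90.4
```

>>> drive_tool:
  series:
    - {"rx":0,"ry":0,"rz":0,"tx":0,"ty":0.1,"tz":0,"claw":0}
    - {"rx":0,"ry":0,"rz":0,"tx":0,"ty":0.2,"tz":0,"claw":0}

```text
time: 14.85
tcp_pos: [0.5232, 0.0378, 0.1231]
eef_rot: [[-0.007, -1.0, -0.006], [-1.0, 0.007, -0.003], [0.003, 0.005, -1.0]]
contact_force: [-2.2, -4.9, 1.2]
grip_width: 0.001
```

```bash
python3 st.py
```

```text
t 14.85 q [ 0.382  0.293 -0.348  0.001 -0.936 -0.39 ] tcp [0.5232 0.0378 0.1231] F [-2.23 -4.86  1.15] M [-1.566  0.766  0.026] w 0.001 xyaw -90.4
```

Still free-running at about 5 N, so I'll carry on in small steps.

>>> drive_tool:
  series:
    - {"rx":0,"ry":0,"rz":0,"tx":0,"ty":0.1,"tz":0,"claw":0}
    - {"rx":0,"ry":0,"rz":0,"tx":0,"ty":0.2,"tz":0,"claw":0}

```text
time: 15.1
tcp_pos: [0.5231, 0.0397, 0.1231]
eef_rot: [[-0.007, -1.0, -0.006], [-1.0, 0.007, -0.003], [0.003, 0.006, -1.0]]
contact_force: [-3.7, -6.1, 1.4]
grip_width: -0.001
```

>>> drive_tool:
  series:
    - {"rx":0,"ry":0,"rz":0,"tx":0,"ty":0.1,"tz":0,"claw":0}
    - {"rx":0,"ry":0,"rz":0,"tx":0,"ty":0.2,"tz":0,"claw":0}

```text
time: 15.35
tcp_pos: [0.5229, 0.0411, 0.1232]
eef_rot: [[-0.007, -1.0, -0.006], [-1.0, 0.007, -0.005], [0.005, 0.006, -1.0]]
contact_force: [-2.1, -8.0, 1.0]
grip_width: -0.001
```

>>> drive_tool:
  series:
    - {"rx":0,"ry":0,"rz":0,"tx":0,"ty":0.1,"tz":0,"claw":0}
    - {"rx":0,"ry":0,"rz":0,"tx":0,"ty":0.2,"tz":0,"claw":0}

```text
time: 15.6
tcp_pos: [0.5228, 0.0421, 0.1232]
eef_rot: [[-0.007, -1.0, -0.007], [-1.0, 0.007, -0.006], [0.006, 0.007, -1.0]]
contact_force: [-1.6, -11.9, 2.2]
grip_width: -0.0
```

>>> drive_tool:
  series:
    - {"rx":0,"ry":0,"rz":0,"tx":0,"ty":0.05,"tz":0,"claw":0}
    - {"rx":0,"ry":0,"rz":0,"tx":0,"ty":0.1,"tz":0,"claw":0}

```text
time: 15.85
tcp_pos: [0.5227, 0.0426, 0.1232]
eef_rot: [[-0.007, -1.0, -0.007], [-1.0, 0.007, -0.007], [0.007, 0.007, -1.0]]
contact_force: [-1.6, -13.0, 1.5]
grip_width: 0.001
```

```bash
python3 av.py
```

```text
avg [ -1.657 -12.873   1.764  -3.705   0.439   0.029] sd [0.651 0.383 0.179 0.021 0.028 0.012]
t 16.15 q [ 0.393  0.294 -0.348  0.004 -0.938 -0.403] tcp [0.5227 0.0425 0.1232] F [ -0.99 -13.25   1.83] M [-3.664  0.465  0.005] w 0.001 xyaw -90.42
```

>>> drive_tool:
  series:
    - {"rx":0,"ry":0,"rz":0,"tx":0,"ty":0.05,"tz":0,"claw":0}
    - {"rx":0,"ry":0,"rz":0,"tx":0,"ty":0.06,"tz":0,"claw":0}

```text
time: 16.4
tcp_pos: [0.5227, 0.0428, 0.1232]
eef_rot: [[-0.007, -1.0, -0.007], [-1.0, 0.007, -0.007], [0.007, 0.007, -1.0]]
contact_force: [-0.2, -13.5, 1.2]
grip_width: -0.003
```

```bash
python3 av.py
```

```text
avg [ -1.267 -13.802   1.586  -4.006   0.375   0.001] sd [0.678 0.267 0.369 0.023 0.03  0.031]
t 16.7 q [ 0.394  0.294 -0.348  0.005 -0.938 -0.404] tcp [0.5227 0.0428 0.1232] F [ -1.52 -13.89   2.15] M [-4.033  0.324  0.05 ] w -0.001 xyaw -90.42
```

About 13.8 N on the post, held for more than 0.3 s. Backing off and moving clear.

>>> drive_tool:
  series:
    - {"rx":0,"ry":0,"rz":0,"tx":0,"ty":-0.5,"tz":0,"claw":0}
    - {"rx":0,"ry":0,"rz":0,"tx":0,"ty":-2,"tz":0,"claw":0}
    - {"rx":0,"ry":0,"rz":0,"tx":-0.5,"ty":-3,"tz":3,"claw":0}
    - {"rx":0,"ry":0,"rz":0,"tx":-4,"ty":-3,"tz":8,"claw":0}
    - {"rx":0,"ry":0,"rz":0,"tx":-9,"ty":-3,"tz":12,"claw":0}

```text
time: 17.32
tcp_pos: [0.4372, 0.0172, 0.2443]
eef_rot: [[-0.007, -1.0, 0.002], [-1.0, 0.007, 0.001], [-0.001, -0.002, -1.0]]
contact_force: [-0.3, 1.0, 0.4]
grip_width: -0.001
```

>>> drive_tool:
  series:
    - {"rx":0,"ry":0,"rz":0,"tx":-3,"ty":0,"tz":1,"claw":0}
    - {"rx":0,"ry":0,"rz":0,"tx":-4,"ty":0,"tz":1,"claw":0}
    - {"rx":0,"ry":0,"rz":0,"tx":-4,"ty":0,"tz":1,"claw":0}

```text
time: 17.7
tcp_pos: [0.3967, 0.0173, 0.2524]
eef_rot: [[-0.006, -1.0, 0.0], [-1.0, 0.006, 0.0], [-0.0, -0.0, -1.0]]
contact_force: [-0.6, 0.5, 0.3]
grip_width: 0.001
```

```bash
python3 st.py; python3 - <<'E'
from plant import arm
from h import *
s=arm.snapshot("scene"); t=arm.snapshot("top"); np.savez("pics/top6.npz",**t); np.savez("pics/s6.npz",**s)
cv2.imwrite("pics/s6.png",s["image"][:,:,::-1])
cv2.imwrite("pics/top6.png",cv2.resize(t["image"][140:260,200:400,::-1],None,fx=4,fy=4,interpolation=cv2.INTER_CUBIC))
f=lambda i:cv2.resize(i[215:275,295:345,::-1],None,fx=7.5,fy=7.5,interpolation=cv2.INTER_CUBIC)
cv2.imwrite("pics/s6c.png",np.hstack([f(np.load("pics/s4.npz")["image"]),f(s["image"])]))
for a,b,n in ((np.load("pics/scene0.npz")["image"],s["image"],"scene"),(np.load("pics/top0.npz")["image"],t["image"],"top")):
    df=np.abs(a.astype(int)-b).max(2)>60
    bs={"scene":dict(driver=(230,185,295,235),jar=(212,238,246,280),spool=(345,320,385,365),board=(375,275,432,325)),"top":dict(driver=(355,170,380,238),jar=(322,140,345,164),spool=(212,165,238,192),board=(214,204,252,248))}[n]
    for k,(x0,y0,x1,y1) in bs.items(): print(n,k,df[y0:y1,x0:x1].sum())
E
```

```text
t 17.7 q [ 0.458 -0.057 -0.411 -0.    -1.217 -0.464] tcp [0.3967 0.0173 0.2524] F [-0.6   0.54  0.27] M [-0.065  0.06  -0.056] w 0.001 xyaw -90.35
scene driver 0
scene jar 0
scene spool 0
scene board 0
top driver 0
top jar 0
top spool 0
top board 0
```

View pics/top6.png

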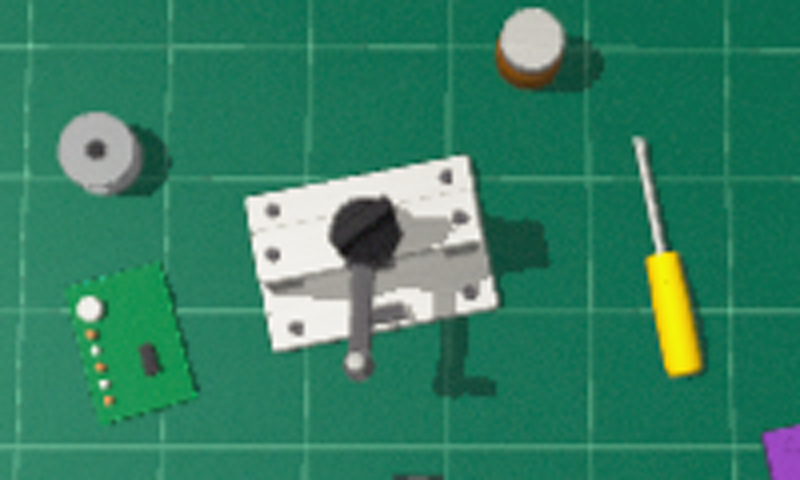

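View pics/s6c.png

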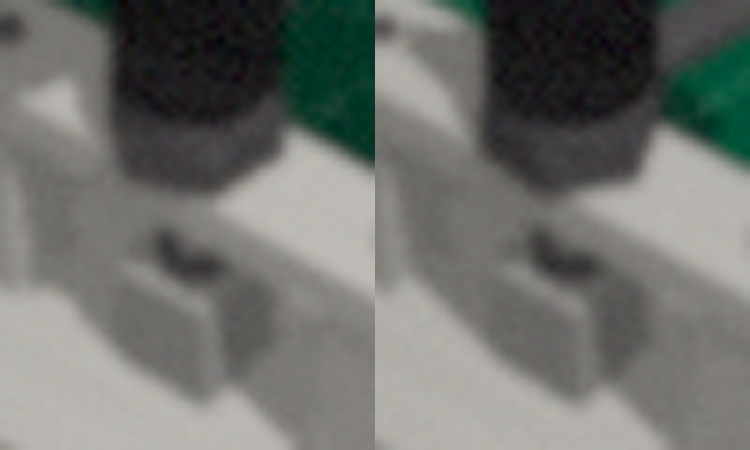

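The post top is now at crop (357,357), clockwise past its start. The foot sits on the block as it did before release, and the four neighbours haven't moved. Handing in.

```bash
python3 - <<'E'
from plant import arm
print(arm.sign_off())
E
```

```text
the job is handed in; nothing more can be done
None
```

The job is done and handed in at about 18 s of the 72 s allowed. No verdict was reported, so the results below are my own readings.

- **Loosening:** I swung the lever about 18° (0.31 rad) counter-clockwise on the aluminium jig. The purple look-alike was left alone.
- **Setting the foot:** I turned the black knob 112° (about 1.95 rad) clockwise. The static moment then rose 0.048 → 0.103 → 0.140 N m over the last 12°, which matches the foot pressing on the block. I stopped there, at an estimated 0.1–0.15 N m above free turning. That may be slightly past the 0.05–0.1 "snug" figure, but it is under 0.2. The single moment readings were noisy, about ±0.03–0.04 N m.
- **Locking:** I swung the lever clockwise onto its seat and held an average of 13.8 N on the post; the highest reading was 13.9 N. By the given formula that is about 29 N of clamping while pushed. I could not measure the clamping force left after letting go.

**Last checks:** the arm was clear and touching nothing. The foot looked unchanged on the block after I let go of the knob and locked the nut. Image differences at the screwdriver, jar, spool and board were zero in both cameras.

**One disagreement:** once I gripped the knob, the screw axis appeared about 4 mm further in y than the camera measurement. The arm's compliance took this up, with about 4 N of side force.

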